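# Load the paper roll: sprung spindle into the holder under the hay rack

## Task

Put the roll of cleaning paper on its holder under the front of the hay rack: set one end of its spring-loaded spindle in a cup, push the spindle in to shorten it, bring the other end in line with the opposite cup and let it spring out, so that both ends sit fully home in the cups and the roll hangs level, let go. Do not bump hard against the hay rack, and leave the other things on the ledge where they are.

Things in the scene. Friction and masses are not known exactly. Their poses are not given: they have to be found in the camera images.
- roll_center (a point): Centre of the white paper roll, 50 mm in diameter, 110 mm long, lying on its side on the ledge (centre 25 mm up). It is wound tight on its spindle and does not slide or turn on it: grasp it across the paper. With the spindle 0.13 to 0.23 kg. x axis: along the spindle from the spring end to the fixed end. Spindle 206 mm from tip to tip when free. Beside the paper it shows 18 mm of grey tube, 22 mm diameter.
- spring_tip (a point): Tip of the sliding pin at the spring end, 106 mm from the roll's centre when out, on its -x side. A round-nosed bare steel pin of 9 mm diameter, 33 mm of it showing straight out of the tube. Axes as the roll's.
- fixed_tip (a point): Tip of the pin at the other, fixed end, 100 mm from the roll's centre on its +x side. A round-nosed grey plastic pin of 9 mm diameter, 18 mm long, behind it a stepped shoulder of 15 mm diameter, 9 mm long. It does not move on the spindle.
- spring_pin (a joint): How far the spring pin is pushed into the spindle: 0 = fully out, 0.024 m = stop. It takes about 4.5 N to start it and 0.45 N more for each mm: about 7 N when the roll sits in the holder (6 mm in), about 12.5 N at 18 mm.
- cup_left (a point): Centre of the inner floor of the left cup (y axis points to it from the right cup) of the steel paper-roll holder, 85 mm above the ledge. Each cup is a grey plastic funnel, 9 mm deep, 22 mm wide at the mouth, 13 mm at the floor, 29 mm over its rim. The mouths face each other; floors 200 mm apart, mouths 182 mm. x axis: horizontal, away from the robot towards the hay rack. Either end fits either cup.
- cup_right (a point): Centre of the inner floor of the right cup of the same holder; same shape and axes, opening to +y. Seated, the spindle lies with its tips on both cup floors, the spring pushed in about 6 mm. For the fixed pin to pass its cup's mouth while the spring pin is on the other cup's floor, the spring must be in by about 15 mm; up to 20 mm nothing else touches.
- holder: The holder, fixed to the ledge; origin on the ledge midway between the cups, same axes. Base plate 90 x 216 x 5 mm; two upright arms, each a plate 36 mm wide (x) and 4 mm thick, from 104 to 108 mm either side of the middle (outside the cups), with a round top 103 mm above the ledge. Nothing else stands between the arms.
- rack_rail (a point): Middle of the front rail of the dark steel wire hay rack behind the holder: a bar 8 mm thick, 380 mm long along y, 225 mm above the ledge, 140 mm over the cup line and about 20 mm behind it. It shuts the space above the roll to an upright gripper: reach under it from the robot's side, which is open, fingers leaning to point forward and down, about 30 to 45 degrees from vertical.
- hay_rack: The hay rack, fixed; origin on the ledge 20 mm nearer the robot than its front rail, x towards its back, 380 mm wide, 290 mm high. From the front rail its wires slope back and down to a bottom rail 110 mm behind the front rail and 105 mm above the ledge, so it leaves free the space over the holder below that slope. Its feet begin 90 mm behind the origin.
- jar: Clear glass jar with a twist cap, 84 mm diameter, 125 mm high; origin under its centre. Leave alone.
- pellet_tub: Metal tub, 72 mm diameter, 100 mm high; origin under its centre. Leave alone.
- feed_bowl: White feeding bowl, 120 mm diameter, 50 mm high; origin under its centre. Leave alone.
- willow_ball: Woven willow ball, 78 mm diameter; origin under its centre. Leave alone.
- litter_scoop: Orange litter scoop, 250 mm long, 45 mm high; origin where the handle meets the basket; basket to +x. Leave alone.
- hutch_brush: Wooden hand brush, 240 mm long; origin on the ledge under it. Leave alone.
- chew_log: Short wooden chew log, 32 mm diameter, 90 mm long; origin under its middle. Leave alone.
Mind the look-alikes: they are no part of the job. What is shaped like the part that bears roll_center but blue or purple is not meant.

How it is judged:
On the way:
1. with one end in a cup, the spring is pushed in beyond its seated length (by 8 mm or more) (value of joint spring_pin above 0.008 m and ((distance between spring_tip and cup_left below 0.009 m or distance between spring_tip and cup_right below 0.009 m) or (distance between fixed_tip and cup_left below 0.009 m or distance between fixed_tip and cup_right below 0.009 m))), for 0.04 s.
At the end, for the whole second after the job is handed in: Each end of the spindle is in a cup (a different one), its tip within 6 mm of the middle of the cup's floor, the spring pressed in 2 to 10 mm and holding the roll up, the roll at rest and let go (((distance between spring_tip and cup_left below 0.006 m and distance between fixed_tip and cup_right below 0.006 m) or (distance between spring_tip and cup_right below 0.006 m and distance between fixed_tip and cup_left below 0.006 m)) and value of joint spring_pin between 0.002 and 0.01 m and linear speed of roll below 0.02 m/s); the robot touches nothing.
It fails at once if the arm or gripper pushes on the hay rack with more than 15 N (contact force between the arm and hay_rack above 15 N).
It fails at once if another thing on the ledge (jar, tub, bowl, ball, scoop, brush or chew log) is shifted by more than 30 mm (distance of any of jar, pellet_tub, feed_bowl, willow_ball, litter_scoop, hutch_brush, chew_log from where it was at the start of the episode above 0.03 m).
It also fails if it takes over 45 s, if anything falls off the work surface, if the arm or the gripper's body presses on something with over 40 N, if the wrist force passes 120 N, or if a joint passes its speed limit or range.

## Robot

A 7-joint arm with a two-finger parallel gripper is mounted at the origin on the work surface. World frame = base frame: x ahead of the robot, y to its left, z up, the work surface at z = 0. Lengths are in m, angles in rad, forces in N, time in s.
With the tool pointing down it reaches from about 0.425 to 1.025 m from the base axis. Payload 3.6 kg.
Tool frame: the origin (TCP) lies at the very end of the fingers, on their centre line; the grasp point (between the pads) lies 19 mm behind it; z points along the fingers, y is the direction in which the jaws open and shut (so a half turn about z gives the same grasp; the last joint's range is limited). The gripper opens to 85 mm and grips with 20 to 120 N. Pads are 22 mm wide; open, the fingers measure 114 mm over their backs; the gripper's body (76 mm by 85 mm) begins 54 mm behind the grasp point. The pads swing forward as they close: fully open they stand 13 mm farther back than shut.
Start: joints at [-1.413, 0.591, 0.048, 1.609, -0.033, 0.943, -0.034], TCP at [0.18, 0.702, 0.231] pointing down, gripper open.
Joint ranges: [-2.69, 2.69], [-0.47, 2.24], [-1.27, 1.36], [0.19, 2.51], [-1.53, 4.68], [0.08, 2.07], [-3.09, 3.09]. Speed limits (rad/s): [2.57, 2.57, 3.14, 3.14, 3.14, 3.14, 3.14].

## Interface

Orientations are given as a 3x3 rotation matrix whose columns are the frame's x, y, z axes.
In Python, from cell import env gives the robot as it stands. Calls block until the motion is done:
- env.move_ptp(position, orientation): joint-space move of the TCP to a pose.
- env.move_straight(position, ori=None, speed=0.15, until_force=None): straight line of the TCP; ori=None keeps the orientation; speed is the mean speed in m/s. With until_force (N) it stops when the force on the tool has changed by that much, and returns True; else False.
- env.set_joints(angles): joint-space move.
- env.gripper_to(opening): opening from 0.0 (shut) to 1.0 (fully open); the grip force is fixed at half the most; returns when the fingers have stopped.
- env.pause(seconds).
- env.solve_ik(position, orientation): joint angles nearest the present ones, or None.
- env.observe(): the state.
- env.read_camera(name): name is "side" or "top" or "wrist"; returns the picture (400x640x3 uint8, red, green, blue); there is no depth.
- env.calibration(name): a dict with "intrinsics" (3x3 intrinsics, pixels), "k1" (the pictures are not rectified: a ray, as slopes to the right and down, at radius r is drawn at 1 + k1 r^2 times it, then the intrinsics apply), "R" (3x3) and "t" (3): a world point X has camera coordinates R X + t. Camera axes: x right, y down, z forward; pixel columns grow to the right and rows downward; lengths in m; the calibration is good to about 2 mm. A picture is of the moment at which its call begins: read the wrist's pose just before it. calibration takes no time and is no camera call; for the wrist camera it gives the pose at the moment of the call.
A pose or a line that the arm cannot do raises env.MotionError and nothing moves.
- env.sign_off(): hands the job in, once; it reports no verdict.
The state is a dict: "clock": time; "joints": joint angles; "joint_velocities": joint speeds; "joint_efforts": joint torques, N m; "ee_pos": TCP position; "ee_rot": TCP orientation; "force": force on the tool from outside, world axes, zero at the start; "torque": the same for the moment, N m; "width": opening from 0.0 (shut) to 1.0 (fully open).
Only numpy, scipy, OpenCV 4.12 (cv2) and the standard library are available. Lean on these libraries where they do the work, as an engineer would, in place of code of your own. Each camera call takes 0.05 s, during which the arm holds its last target.

## Working session

There is one attempt and no reset: what is moved stays moved. The work goes in short steps, each a Python script; the robot and the scene stay as the last script left them, time stands still between calls to the robot, and variables do not carry over. Pictures are saved under pics/ and viewed, and the job is handed in when it is done.

```bash
ls; mkdir -p pics; python3 - <<'E'
from cell import env
import cv2
o=env.observe();print(o['clock'],o['ee_pos'],o['ee_rot'],o['width'],o['force'])
for n in ["side","top","wrist"]:
    c=env.calibration(n);print(n,c)
    im=env.read_camera(n);cv2.imwrite(f'pics/{n}0.png',im[:,:,::-1])
E
```

```text
pics
0.0 [0.17972778 0.70147841 0.23012155] [[-9.68723392e-01  2.48142702e-01 -4.34563462e-04]
 [ 2.48143042e-01  9.68720746e-01 -2.26880000e-03]
 [-1.42015522e-04 -2.30567353e-03 -9.99997332e-01]] 1.0038450331306656 [ 0.35698013 -0.20843183 -0.82805789]
side {'intrinsics': array([[361.86529819,   0.        , 318.59028349],
       [  0.        , 361.86529819, 191.11917974],
       [  0.        ,   0.        ,   1.        ]]), 'k1': -0.043441975783519916, 'R': array([[ 0.86132046, -0.50805082, -0.0033823 ],
       [-0.29666317, -0.49751909, -0.81514766],
       [ 0.41245368,  0.70310676, -0.57924334]]), 't': array([-0.43424834,  0.27711254,  0.88482914])}
top {'intrinsics': array([[375.14210607,   0.        , 320.99153548],
       [  0.        , 375.14210607, 202.18262474],
       [  0.        ,   0.        ,   1.        ]]), 'k1': -0.08316934624024898, 'R': array([[ 0.01836146, -0.9998224 ,  0.00424566],
       [-0.99904009, -0.01851568, -0.03969979],
       [ 0.03977135, -0.00351263, -0.99920263]]), 't': array([-0.02771127,  0.49343029,  1.44470115])}
wrist {'intrinsics': array([[318.31681976,   0.        , 317.65354501],
       [  0.        , 318.31681976, 195.75076433],
       [  0.        ,   0.        ,   1.        ]]), 'k1': -0.042611286333997384, 'R': array([[ 0.2471821 ,  0.96896698, -0.00199981],
       [ 0.92968077, -0.2365775 ,  0.28235571],
       [ 0.27312024, -0.07165246, -0.9593077 ]]), 't': array([-0.72322037, -0.03826833,  0.37915179])}
```

View pics/side0.png

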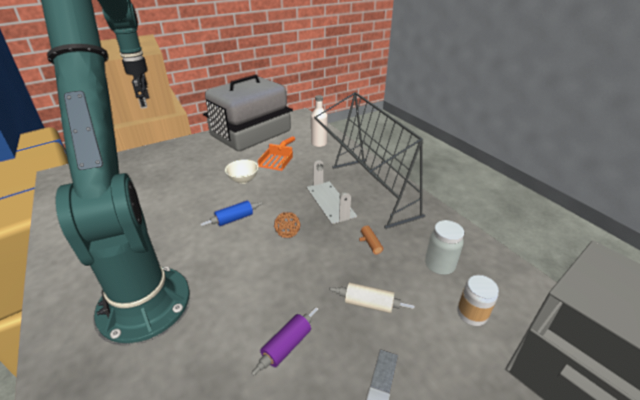

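View pics/top0.png

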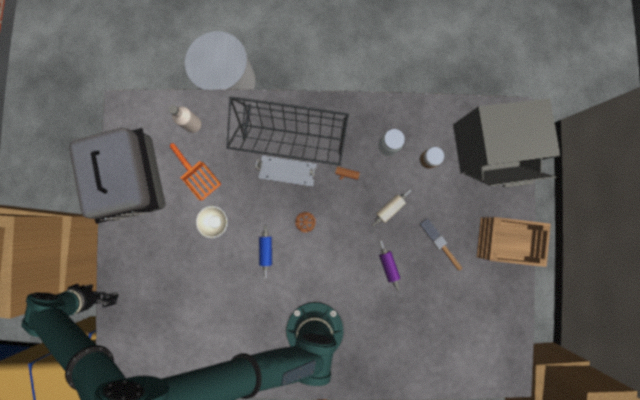

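View pics/wrist0.png

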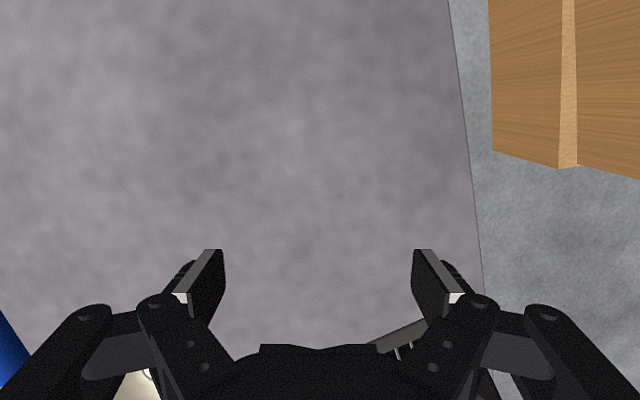

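White roll (the target): top (392,208), side (370,298). The look-alikes are the blue roll at top (265,252) and the purple roll at top (389,265). Both are the wrong colour, so I'll enlarge the white one and the holder.

```bash
cat > h.py <<'E'
import numpy as np, cv2
from cell import env
def ray(n,uv,c=None):
    c=c or env.calibration(n);K=np.array(c['intrinsics']);k=c['k1']
    d=np.array([(uv[0]-K[0,2])/K[0,0],(uv[1]-K[1,2])/K[1,1]]);u=d.copy()
    for _ in range(30): u=d/(1+k*(u@u))
    R=np.array(c['R']);t=np.array(c['t'])
    v=R.T@np.array([u[0],u[1],1.]);return -R.T@t,v/np.linalg.norm(v)
def plane(n,uv,z,c=None):
    o,v=ray(n,uv,c);return o+v*(z-o[2])/v[2]
def proj(n,X,c=None):
    c=c or env.calibration(n);p=np.array(c['R'])@X+np.array(c['t']);u=p[:2]/p[2];u=u*(1+c['k1']*(u@u))
    K=np.array(c['intrinsics']);return K[:2,:2]@u+K[:2,2]
def tri(rays):
    A=0;b=0
    for o,v in rays:
        P=np.eye(3)-np.outer(v,v);A=A+P;b=b+P@o
    X=np.linalg.solve(A,b);return X,[np.linalg.norm((np.eye(3)-np.outer(v,v))@(X-o)) for o,v in rays]
def crop(im,x0,y0,x1,y1,s,fn):
    cv2.imwrite(fn,cv2.resize(im[y0:y1,x0:x1,::-1],None,fx=s,fy=s,interpolation=cv2.INTER_CUBIC))
E
python3 - <<'E'
import cv2
t=cv2.imread('pics/top0.png');s=cv2.imread('pics/side0.png')
A=cv2.resize(t[180:235,362:422],(480,440),interpolation=3)
B=cv2.resize(s[275:320,322:422],(800,360),interpolation=3)
cv2.imwrite('pics/a.png',A);cv2.imwrite('pics/b.png',B)
cv2.imwrite('pics/c.png',cv2.resize(t[85:200,220:360],None,fx=5,fy=5,interpolation=3))
cv2.imwrite('pics/d.png',cv2.resize(s[150:230,290:370],None,fx=7,fy=7,interpolation=3))
E
```

```text
(no output)
```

View pics/a.png

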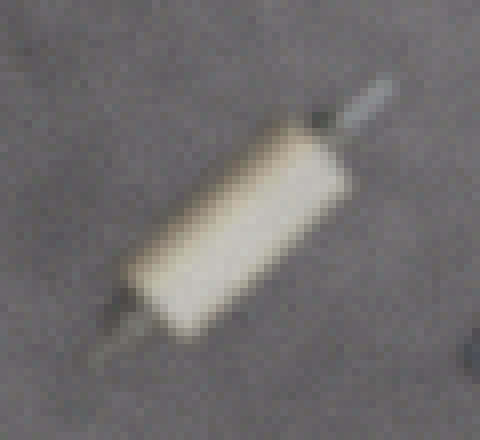

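View pics/b.png

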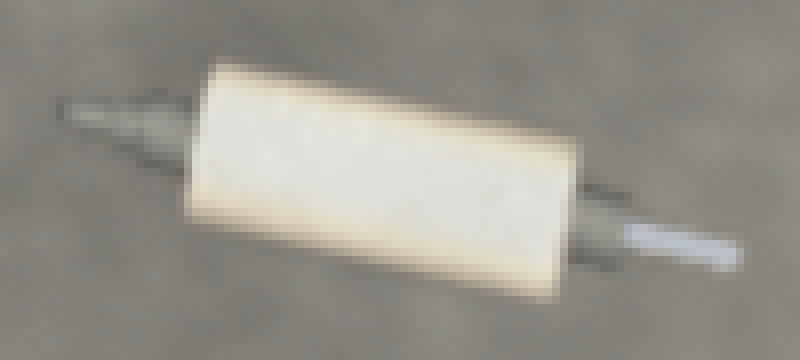

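View pics/c.png

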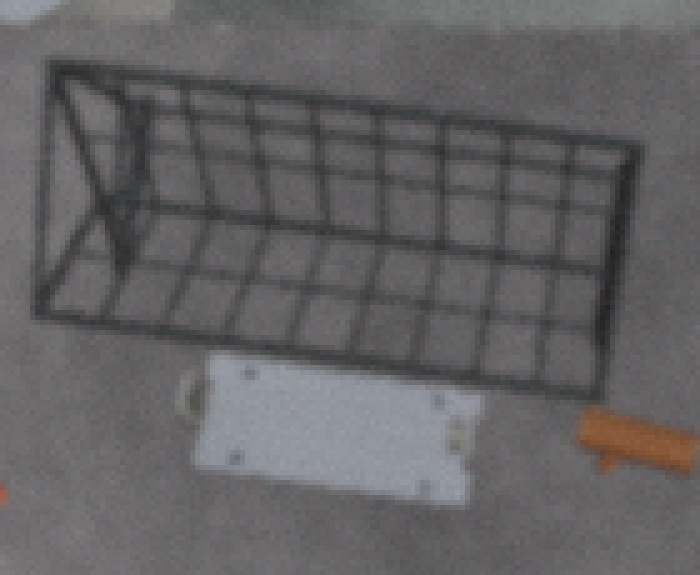

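View pics/d.png

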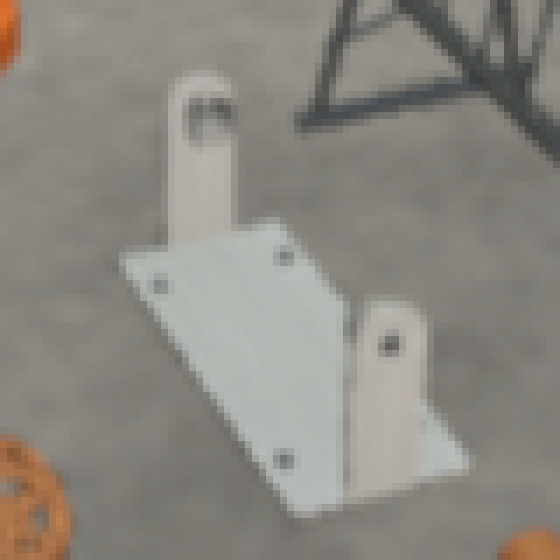

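The white roll at top (392,208), side (370,298) is the one meant. Its bright bare-steel spring pin points to top (410,191), side (414,307). The stepped grey fixed pin is at top (373,224), side (330,289). Next I'll measure it and the holder.

```bash
python3 - <<'E'
from h import *
t=cv2.imread('pics/top0.png')[:,:,::-1];s=cv2.imread('pics/side0.png')[:,:,::-1]
def white(im,x0,y0,x1,y1,th):
    m=np.zeros(im.shape[:2],np.uint8);m[y0:y1,x0:x1]=(im[y0:y1,x0:x1].min(2)>th)
    n,l,st,c=cv2.connectedComponentsWithStats(m);i=1+st[1:,4].argmax();print(st[i],c[i])
    r=cv2.minAreaRect(np.argwhere(l==i)[:,::-1].astype(np.float32));print(r);return c[i]
a=white(t,362,180,422,235,130);b=white(s,322,275,422,320,170)
print('topmask ctr z=.025',plane('top',a,.025),'side',plane('side',b,.03))
print(tri([ray('top',a),ray('side',b)]))
S=tri([ray('top',(362+393/8,180+80/8)),ray('side',(322+743/8,275+257/8))]);F=tri([ray('top',(362+85/8,180+362/8)),ray('side',(322+60/8,275+112/8))])
print('S',S,'F',F,np.linalg.norm(S[0]-F[0]),'mid',(S[0]+F[0])/2)
# holder
C=[(212,352),(482,396),(468,506),(193,465)]
P=np.array([plane('top',(220+x/5,85+y/5),.005) for x,y in C]);print(P,P.mean(0))
Cs=[(118,262),(285,222),(470,462),(298,515)]
Q=np.array([plane('side',(290+x/7,150+y/7),.005) for x,y in Cs]);print(Q,Q.mean(0))
for A in (P,Q): print([np.linalg.norm(A[i]-A[i-1]) for i in range(4)])
c=env.calibration('wrist');o=env.observe();Rt=o['ee_rot'];pc=-c['R'].T@c['t'];print('cam in tool',Rt.T@(pc-o['ee_pos']),Rt.T@c['R'].T)
E
```

```text
[379 197  27  25 296] [392.03716216 208.76351351]
((392.1271057128906, 208.5856475830078), (10.257458686828613, 29.137128829956055), 48.01278305053711)
[346 284  48  27 827] [369.36759371 296.97097944]
((369.24072265625, 296.9410705566406), (47.78150939941406, 17.59671401977539), 12.804265975952148)
topmask ctr z=.025 [ 0.47297635 -0.29242861  0.025     ] side [ 0.47673832 -0.28613294  0.03      ]
(array([ 0.47279613, -0.29019351,  0.03697752]), [np.float64(0.00015363962556949132), np.float64(0.00015363962556957112)])
S (array([ 0.54730731, -0.3650257 ,  0.03258687]), [np.float64(0.0013600697007283915), np.float64(0.0013600697007282367)]) F (array([ 0.40790435, -0.21721092,  0.03021104]), [np.float64(0.0006378102542870381), np.float64(0.0006378102542871347)]) 0.20319458410520158 mid [ 0.47760583 -0.29111831  0.03139896]
[[0.67330763 0.21440414 0.005     ]
 [0.64229282 0.00205309 0.005     ]
 [0.55584469 0.0113251  0.005     ]
 [0.5840959  0.22689842 0.005     ]] [0.61388526 0.11367019 0.005     ]
[[0.58823307 0.22432936 0.005     ]
 [0.68010947 0.21176642 0.005     ]
 [0.64842503 0.00291211 0.005     ]
 [0.56144408 0.01173059 0.005     ]] [0.61955291 0.11268462 0.005     ]
[np.float64(0.09008240648479122), np.float64(0.21460402444732055), np.float64(0.08694393807890118), np.float64(0.21741662067448925)]
[np.float64(0.21427992460384088), np.float64(0.09273132866062918), np.float64(0.21124399760332963), np.float64(0.08742682977241674)]
cam in tool [ 0.07104248 -0.00063819 -0.14284814] [[ 9.05155908e-04 -9.59345968e-01 -2.82231277e-01]
 [ 9.99999590e-01  8.57654917e-04  2.91844870e-04]
 [-3.79231562e-05 -2.82231426e-01  9.59346351e-01]]
```

```bash
cat >> h.py <<'E'
H=np.array([0.617,0.113,0.0]); PSI=np.arctan2(-0.122,0.992)
def hold(psi=None):
    p=PSI if psi is None else psi
    return np.array([np.cos(p),np.sin(p),0]),np.array([-np.sin(p),np.cos(p),0])
Z=np.array([0,0,1.])
def ori(u,a,sgn):
    """roll axis u (spring->fixed), tool leaning by a toward the horizontal normal that is right of u"""
    u=u/np.linalg.norm(u); n=np.cross(u,Z); n/=np.linalg.norm(n); up=np.cross(n,u)
    z=np.sin(a)*n-np.cos(a)*up; x=sgn*u; y=np.cross(z,x)
    return np.column_stack([x,y,z])
E
python3 - <<'E'
from h import *
xh,yh=hold();print(xh,yh)
u=np.array([-.686,.728,0]);rc=np.array([.4745,-.29,.025])
for sg in (1,-1):
  for a in (30,35,40,45):
    R=ori(yh,np.radians(a),sg)
    c=H+.085*Z
    q=[env.solve_ik(c+d*R[:,2]+e*yh,R) for d,e in ((.019,0),(-.15,0),(-.15,0.06))]
    print(sg,a,[None if x is None else np.round(x,2) for x in q])
  for a in (0,20,):
    R=ori(u,np.radians(a),sg)
    q=[env.solve_ik(rc+d*R[:,2],R) for d in (.017,-.1)]
    print('roll',sg,a,[None if x is None else np.round(x,2) for x in q])
E
```

```text
[ 0.9925222  -0.12206422  0.        ] [0.12206422 0.9925222  0.        ]
1 30 [array([ 0.37,  0.94, -1.07,  2.22,  1.88,  1.01, -2.07]), array([-1.17,  0.47,  0.96,  2.36, -1.46,  0.15,  0.95]), array([-1.11,  0.42,  0.71,  2.29,  0.34,  0.09, -0.96])]
1 35 [array([ 0.35,  0.97, -1.07,  2.26,  2.  ,  1.1 , -2.18]), array([ 0.32,  0.51, -1.07,  2.38,  1.67,  0.82, -2.17]), array([ 0.18,  0.55, -1.07,  2.32,  1.6 ,  0.91, -2.18])]
1 40 [array([ 0.34,  1.  , -1.07,  2.31,  2.11,  1.2 , -2.27]), array([ 0.25,  0.55, -1.07,  2.46,  1.82,  0.95, -2.36]), array([ 0.12,  0.59, -1.07,  2.38,  1.74,  1.02, -2.36])]
1 45 [array([ 0.32,  1.05, -1.08,  2.34,  2.21,  1.33, -2.33]), None, array([ 0.05,  0.65, -1.07,  2.45,  1.84,  1.18, -2.51])]
roll 1 0 [array([ 0.56,  0.73, -0.13,  2.1 ,  0.28,  0.32,  0.95]), array([ 0.19,  0.56,  0.39,  2.08, -0.39,  0.56,  1.61])]
roll 1 20 [array([ 1.06,  0.82, -0.58,  2.13,  0.32,  0.23,  1.1 ]), array([ 0.68,  0.55,  0.05,  2.13, -0.76,  0.56,  2.15])]
-1 30 [array([-0.28,  0.66, -0.11,  2.25,  2.24,  0.38,  0.47]), array([-0.67,  0.31,  0.27,  2.34,  1.35,  0.19,  1.28]), array([-0.72,  0.34,  0.19,  2.28,  1.19,  0.28,  1.35])]
-1 35 [array([-0.31,  0.68, -0.1 ,  2.29,  2.4 ,  0.5 ,  0.29]), array([-0.68,  0.33,  0.21,  2.42,  1.96,  0.29,  0.63]), array([-0.83,  0.36,  0.26,  2.36,  1.7 ,  0.3 ,  0.78])]
-1 40 [array([-0.29,  0.71, -0.15,  2.33,  2.44,  0.67,  0.23]), array([-0.68,  0.36,  0.16,  2.49,  2.21,  0.45,  0.32]), array([-0.86,  0.39,  0.23,  2.42,  2.  ,  0.43,  0.42])]
-1 45 [array([-0.31,  0.74, -0.15,  2.37,  2.49,  0.81,  0.15]), None, array([-0.82,  0.43,  0.12,  2.48,  2.11,  0.61,  0.24])]
roll -1 0 [array([-0.16,  1.03,  0.98,  2.14, -1.33,  0.83, -0.67]), array([-0.26,  0.9 ,  1.18,  2.1 , -1.08,  0.96, -0.83])]
roll -1 20 [array([ 0.11,  0.95,  0.8 ,  2.17, -1.51,  0.97, -0.35]), array([-0.01,  0.94,  1.18,  2.16, -1.34,  1.27, -0.42])]
```

```bash
python3 - <<'E'
from h import *
xh,yh=hold()
R=ori(yh,np.radians(35),-1)
env.move_ptp(H+.085*Z-.15*R[:,2]+0*yh,R)
o=env.observe();print(o['clock'],np.round(o['joints'],2),o['ee_pos'])
c=env.calibration('wrist');np.savez('w1.npz',**c)
im=env.read_camera('wrist');cv2.imwrite('pics/w1.png',im[:,:,::-1])
print('pred right cup',proj('wrist',H+.085*Z-.1*yh,c),'left',proj('wrist',H+.085*Z+.1*yh,c))
for sg in (1,-1):
  u=np.array([-.686,.728,0]);rc=np.array([.4745,-.29,.025])
  for a in (0,20,):
    R=ori(u,np.radians(a),sg)
    q=[env.solve_ik(rc+d*R[:,2],R) for d in (.017,-.1)]
    print('roll',sg,a,[None if x is None else np.round(x,2) for x in q])
E
```

```text
2.5333 [-0.68  0.33  0.21  2.42  1.96  0.29  0.63] [0.53213375 0.1243939  0.20812026]
pred right cup [319.08174853  67.83637983] left [318.64125432 274.48085065]
roll 1 0 [array([ 0.7 ,  0.75, -0.33,  2.1 ,  0.62,  0.39,  0.63]), array([ 0.62,  0.54, -0.2 ,  2.06,  0.19,  0.56,  1.03])]
roll 1 20 [array([ 1.16,  0.87, -0.73,  2.13,  0.72,  0.29,  0.72]), array([ 1.48,  0.85, -1.14,  2.1 ,  0.76,  0.63,  0.68])]
roll -1 0 [array([ 0.43,  0.73,  0.05,  2.11, -0.11,  0.3 , -1.81]), array([ 0.3 ,  0.54,  0.24,  2.08, -0.24,  0.54, -1.68])]
roll -1 20 [array([ 1.01,  0.81, -0.52,  2.13,  0.09,  0.21, -1.83]), array([ 1.09,  0.6 , -0.51,  2.11, -0.15,  0.44, -1.58])]
```

View pics/w1.png

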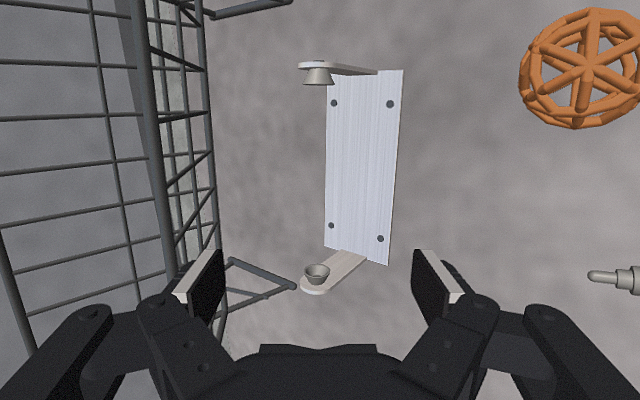

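The wrist view shows the holder's right cup near (319,76) and the left cup near (316,272). I'll enlarge both.

```bash
python3 - <<'E'
import cv2,numpy as np
t=cv2.imread('pics/w1.png')
A=cv2.resize(t[50:100,280:360],None,fx=7,fy=7,interpolation=3)
B=cv2.resize(t[255:300,280:360],None,fx=7,fy=7,interpolation=3)
cv2.imwrite('pics/w1c.png',np.vstack([A[:290],B]))
E
```

```text
(no output)
```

View pics/w1c.png

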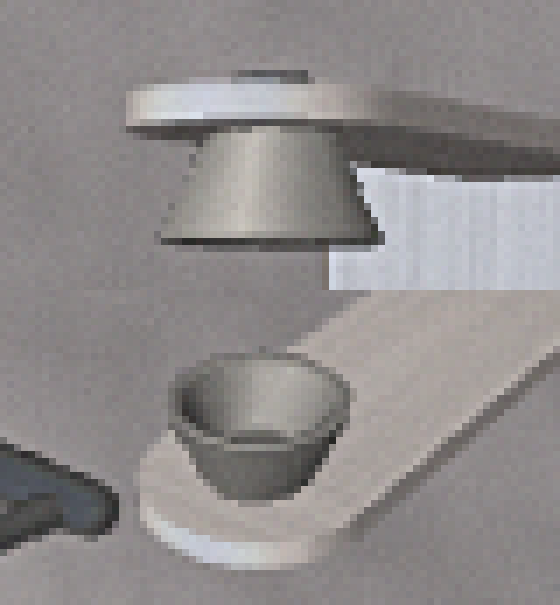

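```bash
python3 - <<'E'
from h import *
c=dict(np.load('w1.npz'));c['k1']=float(c['k1'])
r=plane('w',(318.9,84.3),.085,c);l=plane('w',(317.1,271),.085,c)
d=l-r;print(r,l,np.linalg.norm(d),(l+r)/2,np.degrees(np.arctan2(d[0],d[1])))
# plate holes/corners z=.005
P=np.array([plane('w',p,.005,c) for p in [(327,68),(403,69),(390,265),(323,247)]]);print(P,P.mean(0))
# side/top: cups: right arm top hole in side crop d (390,343); z=.085
s=plane('side',(290+390/7,150+343/7),.085);print('side R outer arm',s)
E
```

```text
[0.6066019  0.02716299 0.085     ] [0.63072825 0.20861598 0.085     ] 0.18304990769000373 [0.61866507 0.11788948 0.085     ] 7.57373703992364
[[ 6.48033204e-01 -2.26004214e-04  5.00000000e-03]
 [ 5.59946592e-01  1.60326176e-02  5.00000000e-03]
 [ 5.85062448e-01  2.28501033e-01  5.00000000e-03]
 [ 6.79066687e-01  2.19868803e-01  5.00000000e-03]] [0.61802723 0.11604411 0.005     ]
side R outer arm [0.60494886 0.00920543 0.085     ]
```

```bash
sed -i 's/^H=.*/H=np.array([0.6185,0.117,0.0]); PSI=-np.radians(7.4)/' h.py; python3 - <<'E'
from h import *
u=np.array([-.686,.728,0]);rc=np.array([.4745,-.29,.025])
R=ori(u,0,-1)
env.move_ptp(rc-.1*R[:,2],R)
o=env.observe();print(o['clock'],np.round(o['joints'],2),o['ee_pos'],o['force'])
c=env.calibration('wrist');np.savez('w2.npz',**c)
im=env.read_camera('wrist');cv2.imwrite('pics/w2.png',im[:,:,::-1])
for d in(-106,0,100): print(proj('w',rc+u*d/1000,c))
E
```

```text
4.575 [ 0.29  0.54  0.24  2.08 -0.24  0.54 -1.68] [ 0.47474841 -0.28900456  0.12491082] [ 0.11093658 -0.08634305 -0.29004286]
[319.02654995  52.92775762]
[318.45571741 196.53648846]
[318.01832681 304.2349538 ]
```

View pics/w2.png

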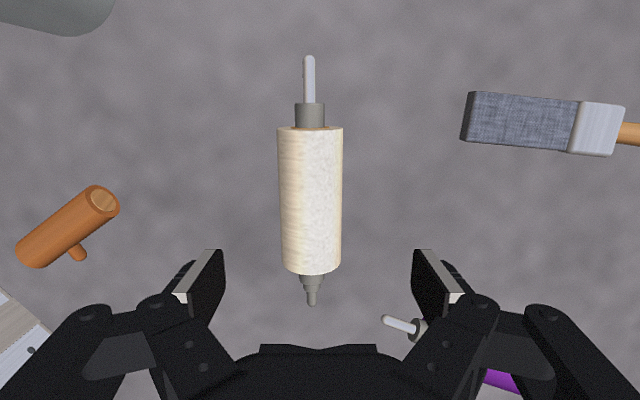

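```bash
python3 - <<'E'
from h import *
c=dict(np.load('w2.npz'));c['k1']=float(c['k1'])
S=plane('w',(309,55),.025,c);F=plane('w',(312,306),.025,c)
d=F-S;u=d/np.linalg.norm(d);rc=S+.106*u
print(S,F,np.linalg.norm(d),u,rc,(S+F)/2+.003*u)
b1=plane('w',(310,128),.047,c);b2=plane('w',(311,270),.045,c);print('paper',b1,b2,np.linalg.norm(b1-b2),(b1+b2)/2)
pt=plane('w',(384,318),.025,c);w=pt-rc;print('purple tip rel: along',w@u,'across',np.linalg.norm(np.cross(u,w)))
E
```

```text
[ 0.55142558 -0.36128654  0.025     ] [ 0.40852254 -0.21216863  0.025     ] 0.20653674776444197 [-0.69190124  0.72199215  0.        ] [ 0.47808405 -0.28475537  0.025     ] [ 0.47789836 -0.28456161  0.025     ]
paper [ 0.51683305 -0.32612692  0.047     ] [ 0.44140584 -0.24656411  0.045     ] 0.10965174476591792 [ 0.47911944 -0.28634552  0.046     ]
purple tip rel: along 0.1139014476859047 across 0.06508832777126097
```

```bash
python3 - <<'E'
from h import *
u=np.array([-.6919,.7220,0]);rc=np.array([.4781,-.2850,.025])
R=ori(u,0,-1)
env.move_straight(rc+.022*R[:,2]+.05*Z,R)
env.move_straight(rc+.022*R[:,2],speed=.1)
env.gripper_to(0.0)
o=env.observe();print(o['clock'],o['ee_pos'],o['width'],o['force'])
p=o['ee_pos'];np.save('grasp.npy',np.vstack([p,o['ee_rot']]))
env.move_straight(p+.12*Z)
env.pause(.2)
o=env.observe();print(o['clock'],np.round(o['joints'],2),o['width'],o['force'],o['torque'])
c=env.calibration('wrist');np.savez('w3.npz',**c)
im=env.read_camera('wrist');cv2.imwrite('pics/w3.png',im[:,:,::-1])
xh,yh=hold()
th=np.radians(15)
for sg in (-1,):
  for a in (30,35,40,45):
    out=[]
    for yaw,d in ((15,12),(15,0),(15,-17),(0,-17),(0,-6)):
      v=np.cos(np.radians(yaw))*yh-np.sin(np.radians(yaw))*xh
      Rp=ori(v,np.radians(a),sg)
      C=H+.085*Z-.1*yh+v*(.106+d/1000)
      q=env.solve_ik(C+.022*Rp[:,2],Rp);out.append(None if q is None else np.round(q,2))
    print(a,out)
E
```

```text
6.3417 [ 0.47845081 -0.28525303  0.00393307] 0.5719810570233971 [0.4115018  0.65059987 7.10789525]
7.5 [ 0.28  0.55  0.24  2.08 -0.24  0.54 -1.69] 0.5687250263197652 [ 0.09015614  0.1456913  -3.09370997] [ 0.00716718 -0.00147468 -0.00120618]
30 [array([ 0.03,  0.7 , -0.51,  2.3 ,  2.25,  0.52,  0.78]), array([ 0.05,  0.7 , -0.51,  2.3 ,  2.27,  0.51,  0.78]), array([ 0.09,  0.7 , -0.51,  2.3 ,  2.3 ,  0.5 ,  0.79]), array([-0.11,  0.68, -0.32,  2.24,  2.09,  0.49,  0.66]), array([-0.13,  0.68, -0.32,  2.23,  2.06,  0.49,  0.67])]
35 [array([ 0.15,  0.77, -0.7 ,  2.34,  2.3 ,  0.73,  0.78]), array([ 0.18,  0.77, -0.7 ,  2.34,  2.32,  0.72,  0.79]), array([ 0.21,  0.77, -0.7 ,  2.34,  2.34,  0.7 ,  0.8 ]), array([ 0.01,  0.73, -0.51,  2.28,  2.16,  0.7 ,  0.62]), array([-0.01,  0.73, -0.51,  2.27,  2.13,  0.7 ,  0.63])]
40 [array([ 0.27,  0.89, -0.89,  2.38,  2.33,  0.96,  0.83]), array([ 0.29,  0.89, -0.89,  2.38,  2.35,  0.95,  0.84]), array([ 0.33,  0.89, -0.89,  2.38,  2.37,  0.93,  0.86]), array([ 0.24,  0.9 , -0.89,  2.31,  2.15,  1.05,  0.76]), array([ 0.1 ,  0.82, -0.7 ,  2.3 ,  2.18,  0.93,  0.63])]
45 [array([ 0.37,  1.05, -1.08,  2.41,  2.37,  1.21,  0.93]), array([ 0.4 ,  1.05, -1.08,  2.42,  2.39,  1.2 ,  0.94]), array([ 0.44,  1.05, -1.08,  2.42,  2.41,  1.17,  0.96]), array([ 0.22,  0.94, -0.89,  2.35,  2.25,  1.18,  0.68]), array([ 0.2 ,  0.94, -0.89,  2.34,  2.23,  1.19,  0.68])]
```

View pics/w3.png

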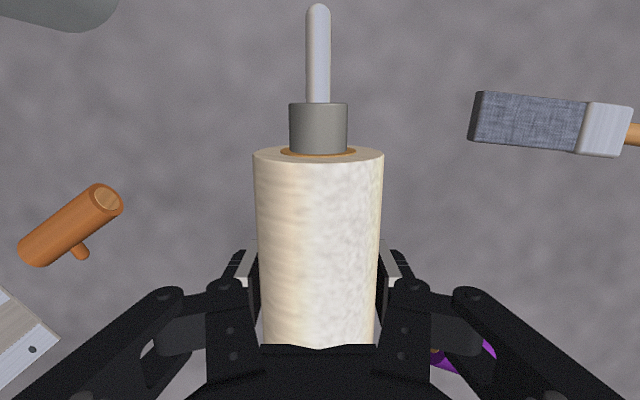

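```bash
python3 - <<'E'
from h import *
c=dict(np.load('w3.npz'));c['k1']=float(c['k1'])
G=np.load('grasp.npy');o=env.observe();R=o['ee_rot'];p=o['ee_pos']
print('grasp-time centre in tool', G[1:].T@(np.array([.4781,-.2850,.025])-G[0]))
def tl(uv):
    O,v=ray('w',uv,c);return R.T@(O-p),R.T@v
O,v=tl((317.5,3));
for x in (.104,.106,.108): print('tip',x,O+v*(x-O[0])/v[0])
O,v=tl((317.5,103));
for x in (.071,.073,.075): print('tube end top',O+v*(x-O[0])/v[0])
# width based: tube end edges rows ~104
for a,b,D in (((289,104),(347,104),.022),((306,60),(330,60),.009),((254,160),(384,160),.05)):
    O,va=tl(a);_,vb=tl(b)
    import math
    ang=math.acos(va@vb);dist=D/2/math.sin(ang/2);m=(va+vb);m/=np.linalg.norm(m);print(D,O+m*dist)
E
```

```text
grasp-time centre in tool [-4.02471164e-04  6.93096469e-05 -2.10674109e-02]
tip 0.104 [ 1.04000000e-01  4.61781144e-05 -2.78305237e-02]
tip 0.106 [ 1.06000000e-01  4.49574730e-05 -2.04195083e-02]
tip 0.108 [ 1.08000000e-01  4.37368317e-05 -1.30084928e-02]
tube end top [7.10000000e-02 1.01196763e-04 4.12574915e-01]
tube end top [ 7.30000000e-02  6.52082335e-05 -1.40923754e-01]
tube end top [ 7.50000000e-02  2.92197041e-05 -6.94422423e-01]
0.022 [ 0.07219646  0.000263   -0.01699696]
0.009 [ 0.08817387  0.00024782 -0.01459451]
0.05 [ 0.05104157  0.0006604  -0.01918248]
```

Grasp confirmed: the spring tip at (317,3) lies at tool x = 106 mm, with the axis parallel to the tool's. Next I'll carry the roll to the front of the right cup, yawed 15°.

```bash
cat >> h.py <<'E'
CT=np.array([-.0003,0,-.0205]); A=np.radians(35)
def pose(yaw,d,off=np.zeros(3)):
    """spindle yawed toward robot by yaw(deg); centre .106+d from right cup floor"""
    xh,yh=hold();y=np.radians(yaw);v=np.cos(y)*yh-np.sin(y)*xh
    R=ori(v,A,-1);C=H+.085*Z-.1*yh+v*(.106+d)+off
    return C-R@CT,R
E
python3 - <<'E'
from h import *
xh,yh=hold()
p,R=pose(15,.022,-.07*xh+.08*Z)
env.move_ptp(p,R)
o=env.observe();print(o['clock'],np.round(o['joints'],2))
p,R=pose(15,.022)
env.move_straight(p,R,speed=.12); env.pause(.2)
o=env.observe();print(o['clock'],np.round(o['joints'],2),o['ee_pos']-p,o['force'],o['width'])
c=env.calibration('wrist');np.savez('w4.npz',**c)
for n in('wrist','side'):
    im=env.read_camera(n);cv2.imwrite(f'pics/{n}4.png',im[:,:,::-1])
E
python3 - <<'E'
import cv2
s=cv2.imread('pics/side4.png');cv2.imwrite('pics/side4c.png',cv2.resize(s[110:250,250:410],None,fx=4,fy=4,interpolation=3))
E
```

```text
9.6333 [ 0.06  0.53 -0.69  2.44  2.14  0.62  0.75]
10.8667 [ 0.1   0.76 -0.65  2.34  2.3   0.71  0.74] [-0.00023487  0.00029959  0.00068645] [-0.20507516 -0.03648489 -1.5439609 ] 0.5739349727340475
```

View pics/wrist4.png

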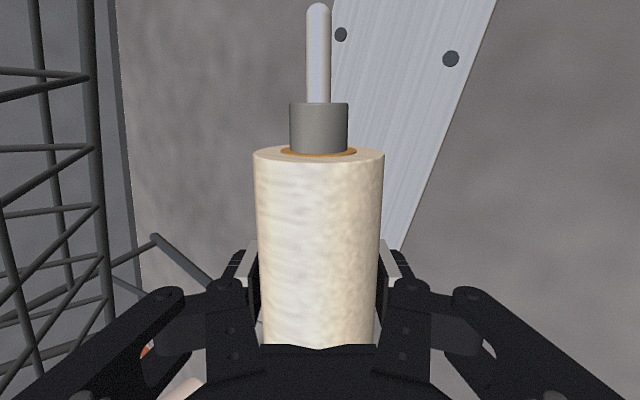

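View pics/side4c.png

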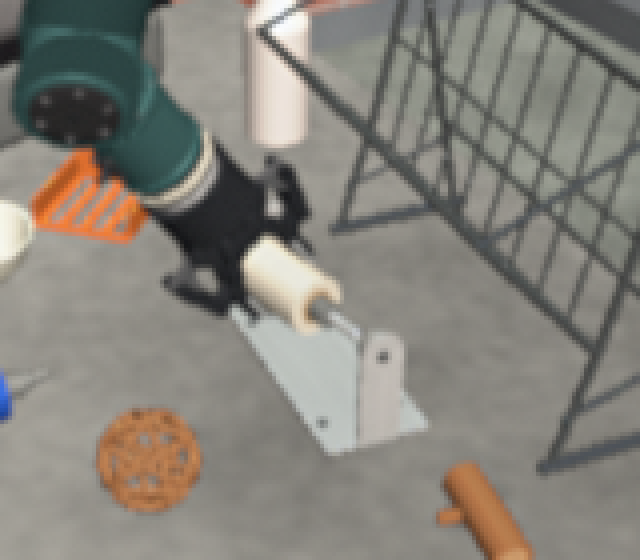

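The side view shows the spring pin heading for the right arm's cup hole at crop (382,355). I'll insert until contact.

```bash
python3 - <<'E'
from h import *
xh,yh=hold()
p,R=pose(15,-.008)
v=-R[:,0]
r=env.move_straight(p,R,speed=.03,until_force=5.5)
o=env.observe();p0,_=pose(15,0)
print(r,o['clock'],'d(mm)',1000*(o['ee_pos']-p0)@v,1000*(o['ee_pos']-p0),'F axial',o['force']@v,o['force'],o['torque'],o['width'])
for n in('wrist','side'):
    im=env.read_camera(n);cv2.imwrite(f'pics/{n}5.png',im[:,:,::-1])
E
python3 - <<'E'
import cv2,numpy as np
s=cv2.imread('pics/side5.png');w=cv2.imread('pics/wrist5.png')
cv2.imwrite('pics/5c.png',np.hstack([cv2.resize(s[160:230,315:375],(360,420),interpolation=3),cv2.resize(w[0:105,260:360],(400,420),interpolation=3)]))
E
```

```text
True 11.8 d(mm) -0.4391225035418995 [-0.80949374 -0.55102367 -0.25797858] F axial 4.080561041118919 [-0.07089946  4.10726423 -0.43997345] [0.59387523 0.62307202 0.56490396] 0.5732047324740798
```

View pics/5c.png

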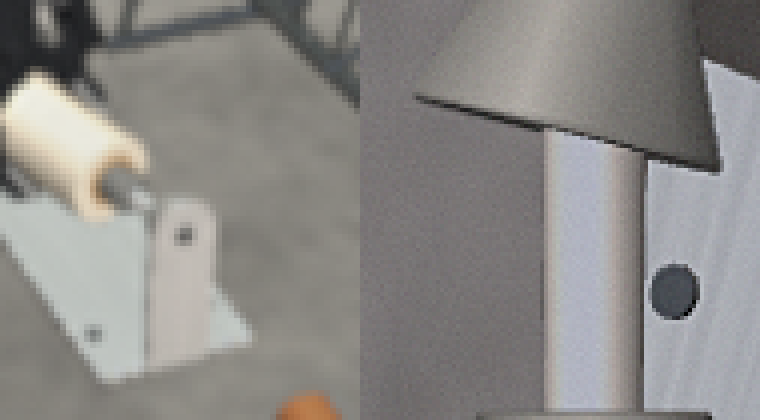

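The pin is inside the cup and touched the floor where predicted (0.4 mm off). Now I'll compress to 17.5 mm and swing to parallel.

```bash
python3 - <<'E'
from h import *
xh,yh=hold()
def rep(t,yaw,d):
    o=env.observe();p,R=pose(yaw,d);F=o['force']
    print(t,round(o['clock'],2),'err mm',np.round(R.T@(o['ee_pos']-p)*1000,2),'F h-frame',np.round([F@xh,F@yh,F[2]],1),np.round(o['width'],3))
for d in (-.008,-.0175):
    env.move_straight(*pose(15,d),speed=.04);rep('push',15,d)
for yaw in (11,7):
    env.move_straight(*pose(yaw,-.0175),speed=.06);rep('yaw',yaw,-.0175)
for n in('wrist','side'):
    im=env.read_camera(n);cv2.imwrite(f'pics/{n}6.png',im[:,:,::-1])
s=cv2.imread('pics/side6.png');w=cv2.imread('pics/wrist6.png')
cv2.imwrite('pics/6c.png',np.hstack([cv2.resize(s[140:230,295:375],(373,420),interpolation=3),cv2.resize(w[0:105,260:360],(400,420),interpolation=3)]))
E
```

```text
push 12.22 err mm [-3.06  0.48 -0.27] F h-frame [-2.1  6.7 -1.7] 0.568
push 12.6 err mm [-5.51  0.67 -0.56] F h-frame [-2.4  9.4 -1.5] 0.565
yaw 12.85 err mm [-6.59 -0.61 -0.47] F h-frame [-0.7 10.2 -0.5] 0.567
yaw 13.1 err mm [-6.77 -1.33 -0.44] F h-frame [ 0.3  9.9 -0.3] 0.567
```

View pics/6c.png

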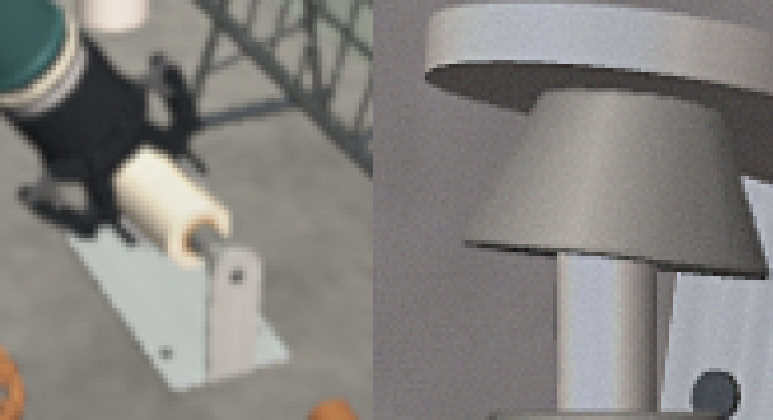

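The arm is compliant: 6.8 mm axial lag, so only about 10.7 mm compressed, and the force agrees. I'll correct the command by the measured pose before swinging further.

```bash
cat >> h.py <<'E'
def rep(t,yaw,d):
    xh,yh=hold();o=env.observe();p,R=pose(yaw,d);F=o['force'];e=R.T@(o['ee_pos']-p)*1000
    Re=R.T@o['ee_rot'];import cv2 as _c;rv=np.degrees(_c.Rodrigues(Re)[0].ravel())
    print(t,round(o['clock'],2),'err mm',np.round(e,2),'rot deg',np.round(rv,2),'F h-frame',np.round([F@xh,F@yh,F[2]],1),np.round(o['width'],3))
    return e
def servo(yaw,d,bias,n=3,speed=.04,wait=.1,tol=.6):
    for i in range(n):
        p,R=pose(yaw,d)
        env.move_straight(p+R@bias,R,speed=speed);env.pause(wait)
        e=rep(f'y{yaw} d{d} b{np.round(bias*1000,1)}',yaw,d)
        if np.abs(e).max()<tol: break
        bias=np.clip(bias-e/1000,-.03,.03)
    return bias
E
python3 - <<'E'
from h import *
env.pause(.3);rep('settle',7,-.0175)
b=servo(7,-.0175,np.array([.0068,.0013,.0004]),n=3)
print(b);np.save('b.npy',b)
E
```

```text
settle 13.5 err mm [-6.21 -1.39 -0.47] rot deg [ 0.11 -0.61 -0.28] F h-frame [ 0.7  9.6 -0.6] 0.57
y7 d-0.0175 b[6.8 1.3 0.4] 13.93 err mm [-0.98 -1.11 -0.23] rot deg [ 0.21 -0.77 -0.37] F h-frame [ 1.3 12.   0.5] 0.569
y7 d-0.0175 b[7.8 2.4 0.6] 14.28 err mm [-0.35 -0.96 -0.  ] rot deg [ 0.32 -0.78 -0.41] F h-frame [ 1.7 12.1  1.7] 0.566
y7 d-0.0175 b[8.1 3.4 0.6] 14.62 err mm [-0.24 -0.8   0.04] rot deg [ 0.41 -0.79 -0.44] F h-frame [ 2.7 11.9  3.1] 0.568
[0.00837161 0.00416752 0.00060285]
```

```bash
python3 - <<'E'
from h import *
b=np.array([.0084,.0015,.0005])
for yaw in (3.5,0):
    p,R=pose(yaw,-.0175);env.move_straight(p+R@b,R,speed=.04);rep(yaw,yaw,-.0175)
env.pause(.1);rep(0,0,-.0175)
c=env.calibration('wrist')
for n in('wrist','side','top'):
    im=env.read_camera(n);cv2.imwrite(f'pics/{n}7.png',im[:,:,::-1])
s=cv2.imread('pics/side7.png');w=cv2.imread('pics/wrist7.png')
cv2.imwrite('pics/7c.png',np.hstack([cv2.resize(s[140:230,295:375],(373,420),interpolation=3),cv2.resize(w[0:105,260:360],(400,420),interpolation=3)]))
t=cv2.imread('pics/top7.png');cv2.imwrite('pics/7t.png',cv2.resize(t[130:210,230:340],None,fx=6,fy=6,interpolation=3))
E
```

```text
3.5 14.93 err mm [-0.56 -1.12 -0.32] rot deg [ 0.23 -0.85 -0.37] F h-frame [ 2.3 12.9  0.9] 0.568
0 15.21 err mm [-0.78 -1.12 -0.4 ] rot deg [ 0.24 -0.86 -0.33] F h-frame [ 1.9 12.8  1.4] 0.563
0 15.31 err mm [-0.52 -1.13 -0.41] rot deg [ 0.24 -0.85 -0.34] F h-frame [ 1.6 12.1  1. ] 0.57
```

View pics/7c.png

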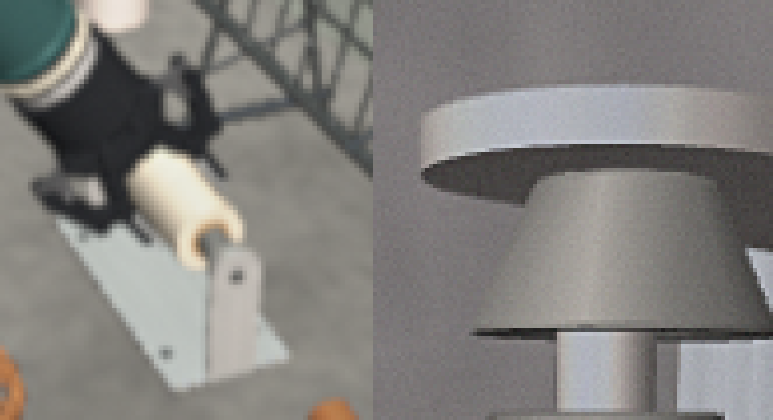

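View pics/7t.png

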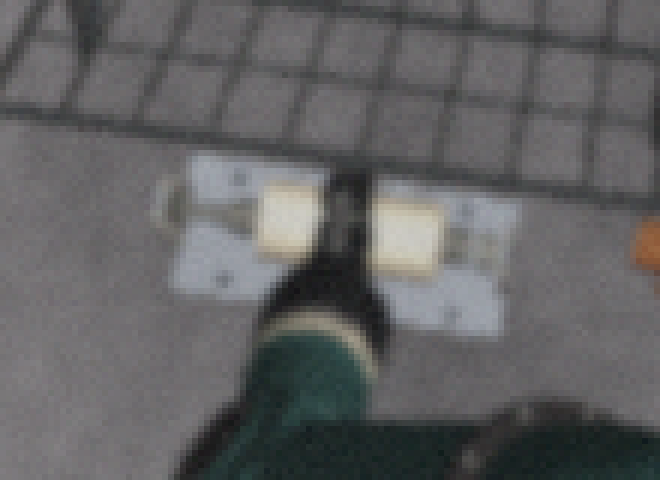

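Top view: the fixed pin at crop (205,209) is in line with the left cup at (176,204). Wrist view: the spring pin is on the right cup floor. Now I'll let it spring out to the left.

```bash
python3 - <<'E'
from h import *
for d,bx in ((-.013,.006),(-.009,.0045),(-.006,.003),(-.0045,0.001)):
    p,R=pose(0,d);env.move_straight(p+R@np.array([bx,.0015,.0005]),R,speed=.04);env.pause(.05);rep(d,0,d)
env.pause(.1);rep(d,0,d)
for n in('wrist','side','top'):
    im=env.read_camera(n);cv2.imwrite(f'pics/{n}8.png',im[:,:,::-1])
s=cv2.imread('pics/side8.png');w=cv2.imread('pics/wrist8.png')
t=cv2.imread('pics/top8.png')
cv2.imwrite('pics/8c.png',np.hstack([cv2.resize(t[140:200,245:325],(480,360),interpolation=3),cv2.resize(w[0:105,260:360],(320,360),interpolation=3)]))
E
```

```text
-0.013 15.83 err mm [-1.02 -1.14 -0.17] rot deg [ 0.26 -0.66 -0.28] F h-frame [2.1 9.3 0.8] 0.571
-0.009 16.18 err mm [-1.   -1.12  0.07] rot deg [ 0.26 -0.5  -0.22] F h-frame [2.4 9.  1.4] 0.569
-0.006 16.49 err mm [-0.52 -1.16  0.31] rot deg [ 0.28 -0.3  -0.16] F h-frame [3.4 6.4 1.1] 0.571
-0.0045 16.79 err mm [ 0.83 -0.64  0.64] rot deg [0.23 0.02 0.02] F h-frame [3.5 2.1 4.7] 0.567
-0.0045 16.89 err mm [ 0.81 -0.61  0.62] rot deg [0.22 0.01 0.03] F h-frame [3.7 2.1 4.5] 0.568
```

View pics/8c.png

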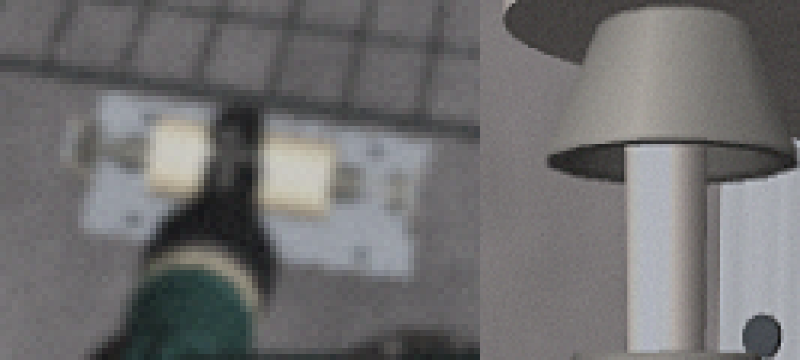

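The left end has taken the spring: net axial force fell to 2 N at 5.3 mm in. I'll relieve the residual side load, then release.

```bash
python3 - <<'E'
from h import *
xh,yh=hold()
p,R=pose(0,-.0045);b=R@np.array([.001,.0015,.0005])
for k in (.0015,.003):
    env.move_straight(p+b+k*xh*.7+k*Z+.001*yh,R,speed=.03);env.pause(.1);rep(k,0,-.0045)
c=env.calibration('wrist')
env.gripper_to(0.85);env.pause(.3);o=env.observe();print(o['clock'],o['width'],o['force'])
for n in('wrist','side','top'):
    im=env.read_camera(n);cv2.imwrite(f'pics/{n}9.png',im[:,:,::-1])
s=cv2.imread('pics/side9.png');cv2.imwrite('pics/9s.png',cv2.resize(s[130:230,280:380],None,fx=5,fy=5,interpolation=3))
E
```

```text
0.0015 17.39 err mm [ 0.8  -0.48  0.48] rot deg [0.01 0.07 0.03] F h-frame [ 4.7  2.3 -0.7] 0.568
0.003 17.74 err mm [ 0.81 -0.75 -0.17] rot deg [-0.15  0.05  0.03] F h-frame [ 4.8  2.2 -4.3] 0.568
18.4 0.8512965011641138 [ 0.22198295  0.13756431 -0.47024541]
```

View pics/wrist9.png

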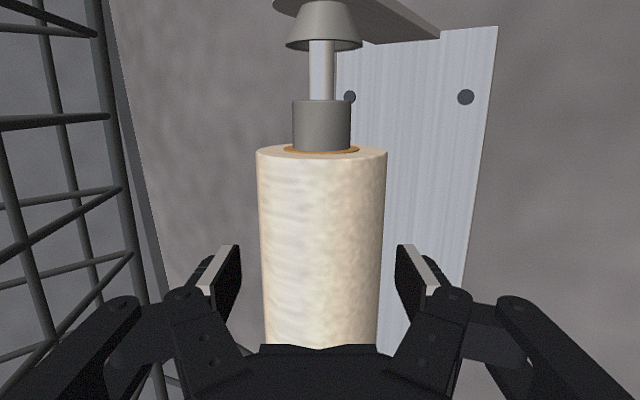

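View pics/9s.png

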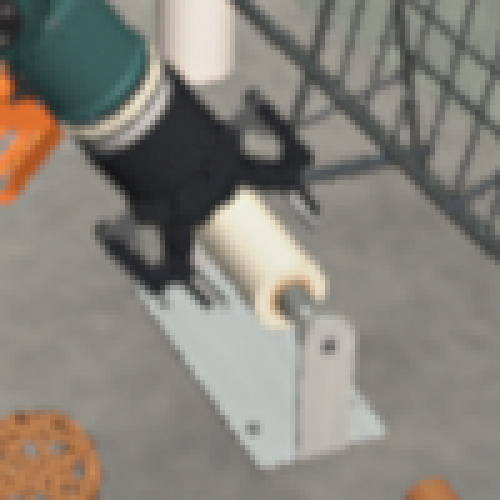

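The roll stays up with the jaws open and the tool force is about 0. I'll back out along the fingers and look.

```bash
python3 - <<'E'
from h import *
o=env.observe();R=o['ee_rot'];p=o['ee_pos']
env.gripper_to(1.0)
env.move_straight(p-.14*R[:,2],speed=.12)
o=env.observe();print(o['clock'],o['ee_pos'],o['force'])
c=env.calibration('wrist');np.savez('w10.npz',**c)
for n in('wrist','side','top'):
    im=env.read_camera(n);cv2.imwrite(f'pics/{n}10.png',im[:,:,::-1])
E
python3 - <<'E'
import cv2
w=cv2.imread('pics/wrist10.png');cv2.imwrite('pics/10c.png',cv2.resize(w[50:310,270:380],None,fx=2.3,fy=2.3,interpolation=3))
E
```

```text
20.1583 [0.55193182 0.12671195 0.18425904] [0.03478251 0.66259733 0.33382245]
```

View pics/wrist10.png

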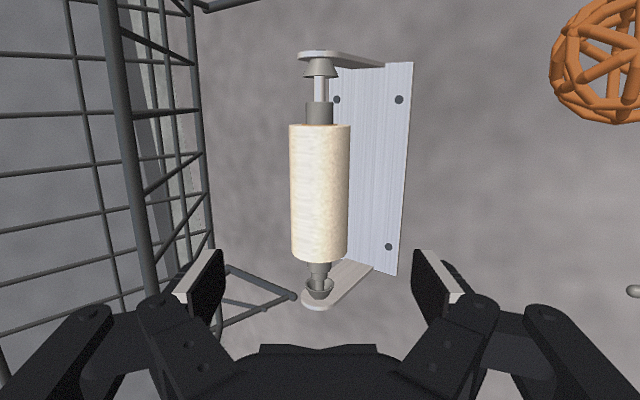

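View pics/10c.png

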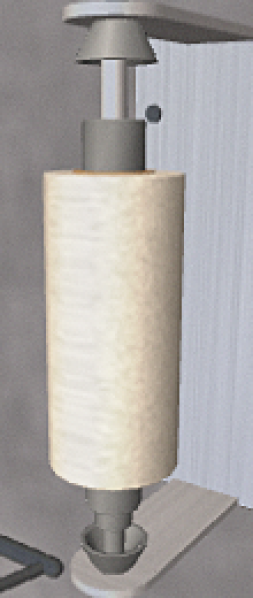

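View pics/top10.png

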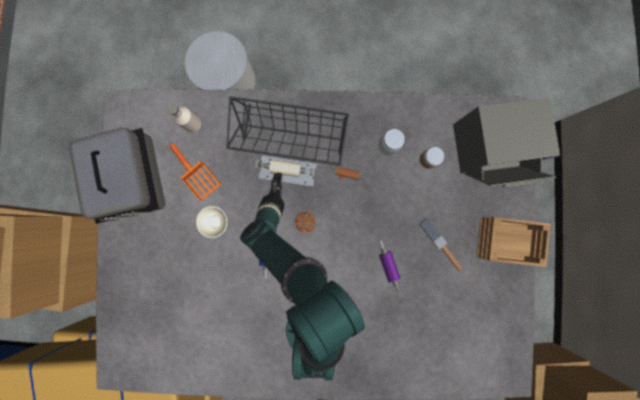

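```bash
python3 - <<'E'
from h import *
w=cv2.imread('pics/wrist10.png')
cv2.imwrite('pics/10d.png',np.hstack([cv2.resize(w[50:130,285:355],(490,560),interpolation=3)[:, 60:420],cv2.resize(w[250:312,295:350],(440,496),interpolation=3)[:, :].copy() if 0 else cv2.copyMakeBorder(cv2.resize(w[250:312,295:350],(440,496),interpolation=3),0,64,0,0,0)]))
c=dict(np.load('w10.npz'));c['k1']=float(c['k1']);xh,yh=hold()
S=H+.085*Z-.1*yh
for nm,d in (('Rfloor',0),('Rmouth',.009),('tube end R',.006*0+.027),('paper R',.045),('paper L',.155),('shoulder L',.173),('pinbase L',.182),('Lmouth',.191),('Lfloor',.2)):
    print(nm,np.round(proj('w',S+d*yh,c),1))
E
```

```text
Rfloor [320.7  64. ]
Rmouth [320.7  76.3]
tube end R [320.6 100.3]
paper R [320.6 123.4]
paper L [320.2 247.9]
shoulder L [320.2 265.7]
pinbase L [320.1 274.3]
Lmouth [320.1 282.8]
Lfloor [320.1 291.1]
```

View pics/10d.png

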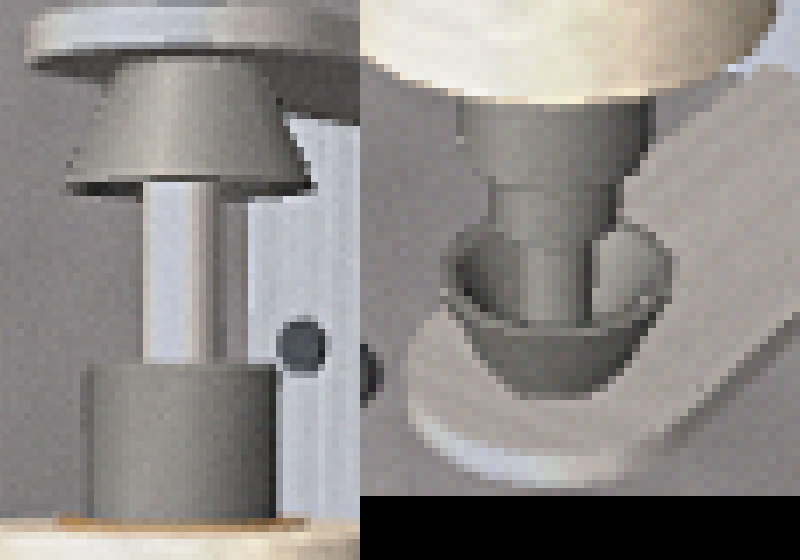

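View pics/side10.png

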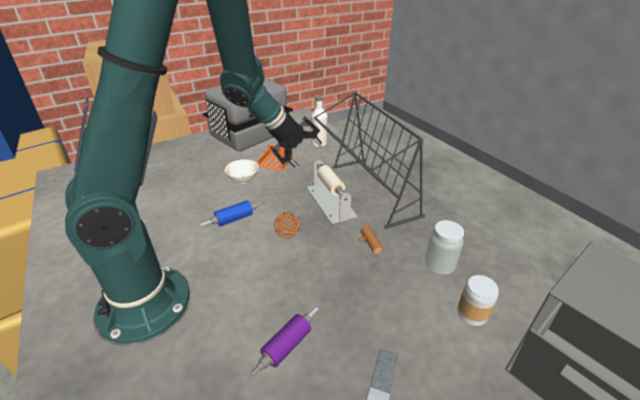

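The side view shows the roll hanging level in the holder at (330,180). The gripper is clear, and the log (371,240), ball (287,225), bowl and scoop are where they were. Handing in.

```bash
python3 - <<'E'
from cell import env
env.pause(.3);o=env.observe();print(o['clock'],o['force'],abs(o['joint_velocities']).max());print(env.sign_off())
E
```

```text
20.6083 [-0.03561303 -0.87473648 -0.10392364] 0.0027676739399900402
the job is handed in; nothing more can be done
None
```

The white roll is on its holder, spring end in the right cup and fixed end in the left, and I handed the job in at 20.6 s. No verdict came back.

**What I did:** I gripped the roll across the paper and put the spring pin in the right cup with the spindle yawed 15° towards the robot. Then I pushed it in, swung it parallel to the holder, and let it spring out to the left before opening and backing away.

**On the way:** With the spring pin on the right cup's floor, the spring was in about 17 mm. The force read 12 N, which fits the spring's stated stiffness.

**Last checks:**
- **Seating:** the last wrist picture shows both pins inside their cups. The pin steps are within about 1 mm of where they belong when seated. That puts the spring about 5 to 6 mm in.
- **Release:** the roll stayed up after the jaws opened, and the gripper stood about 14 cm back with under 1 N on the tool. I saw no sign of contact with the hay rack.
- **Other things:** by eye, the other things on the ledge look unmoved in the last side and top pictures. I did not measure them.

**What disagreed:** The arm gave way about 7 mm under the spring load, so my first push only reached about 11 mm. I corrected it from the measured pose before swinging. Just before release about 5 N of side load was left at the cups, and moving to relieve it did not clear it. It vanished when the jaws opened.

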